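# Seal the airtight desk canister and run its vacuum pump

### The job

Press the teal lid of the airtight canister down around its edge, corner by corner, until it is fully seated all round, using firm but never heavy presses. Only then push the orange spring toggle under the lamp head all the way towards the green dot, hold it there for a good two seconds so the pump pulls the vacuum, and let it spring back to the middle; never push it towards the red dot. Leave the lamp and the other things on the desk as they are.

Things in the scene. Friction and masses are not known exactly. Their poses are not given: they have to be found in the camera images.
- tub: Fixed square white canister tub with a grey foot, 130 x 130 mm, rim 90 mm above the desk, walls 12 mm thick. Origin: centre of its underside, z up, x and y along its sides. It may stand on the robot's left or right. The pump is inside its foot.
- lid: Loose teal lid, 134 x 134 x 10 mm plate, about 0.25 kg; a gasket and a 102 mm square, 14 mm deep plug below keep it in the tub (2 mm play). Origin: centre of the plate's underside, z up, axes along the tub's. It starts level on the gasket, top face 107 mm above the desk, underside 7 mm over the rim; fully seated: top face 101.5 mm, underside 1.5 mm over the rim. Never load it with more than 55 N.
- corner1 (a point): White dot on the lid's top over gasket corner 1, at (-52, +52) mm from the lid's centre. 107 mm above the desk at the start, 101.5 mm seated. Each corner's gasket yields at about 9 N, goes down 5.5 mm, then stiffens sharply (14 N/mm; hard rim 1.5 mm on) and stays down; the opposite corner may rise until pressed too. Press the corners one after another, not the middle.
- corner2 (a point): White dot on the lid's top face over gasket corner 2, at (+52, +52) mm; heights as corner1.
- corner3 (a point): White dot on the lid's top face over gasket corner 3, at (+52, -52) mm; heights as corner1.
- corner4 (a point): White dot on the lid's top face over gasket corner 4, at (-52, -52) mm; heights as corner1.
- pod: Fixed black switch pod, 90 mm (x) x 120 mm (y) x 40 mm high. Origin: centre of its underside, z up, +x roughly away from the robot. On its top face a green dot (run the pump) 42 mm to +y of the toggle and a red dot (vent) 42 mm to -y.
- toggle_tip (a point): Top end of the toggle lever, on its centre line; 86 mm above the desk when centred, straight above the pod's centre. Orange paddle 16 mm (pod x) x 10 mm (pod y) x 26 mm high, its lower end 60 mm above the desk, on a 10 mm round aluminium stem.
- toggle (a joint): Toggle angle, rad: 0 upright in the middle (spring-centred), positive leaning to pod +y (green dot), negative to pod -y (red dot), hard stops at +-0.45. It pivots about the pod's x direction at 34 mm above the desk. Spring 0.40 N m/rad: about 4 N at the paddle at the stop. It must not be loaded with more than 30 N. The pump runs above 0.30.
- lamp: Fixed aluminium lamp. Origin: under the centre of its round base (radius 55, 18 mm high), axes as the pod's; post of radius 7 mm, 265 mm high there. Flat head 70 (x) x 220 (y) x 14 mm centred at (-140, -80) mm, right above the toggle, underside 250 mm above the desk; arm to it along x. A tool pointing straight down cannot reach the toggle; one leaning 30 to 45 degrees passes below the head's -x edge.
- paperweight: Loose green glass dome, 68 mm across, 42 mm high, origin under its centre. Leave it alone.
- sharpener: Loose red plastic pencil sharpener, 44 x 30 x 28 mm, origin under its centre. Leave it alone.
- phone_stand: Loose pale-blue hard-silicone phone stand, 75 x 70 mm foot, 90 mm high, origin under its foot's centre. Leave it alone.
Mind the look-alikes: they are no part of the job. Of the things like the lid, leave any that is yellow; of the rest the smaller one is meant.

How it is judged:
On the way, in this order (a step that is already met when the one before it is completed fails the run):
1. the lid is pressed down at one part of its edge ahead of the rest (it tilts by more than 0.012 rad) (angle between lid's own z axis and vertical above 0.012 rad).
2. the lid is seated at all four corners (z of each of corner1, corner2, corner3, corner4 in the frame of tub below 0.103 m), for 0.2 s.
3. with the lid seated, the toggle is held over to the green side for 1.6 s (all of step 2 and value of joint toggle above 0.3 rad), for 1.6 s.
4. the toggle is let go and back in the middle (value of joint toggle between -0.06 and 0.06 rad), for 0.3 s.
At the end, for the whole second after the job is handed in: All four corner dots of the lid are less than 103 mm above the tub's underside (fully seated is 101.5), the lid is at rest, and the toggle is back within 0.06 rad of the middle (all of step 2 and all of step 4 and linear speed of lid below 0.02 m/s); the robot touches nothing.
It fails at once if the toggle is pushed towards the red (vent) side, or towards green before the lid is seated all round (value of joint toggle below -0.15 rad or (value of joint toggle above 0.25 rad and not (z of each of corner1, corner2, corner3, corner4 in the frame of tub below 0.1035 m))).
It fails at once if the lid is pressed with more than 55 N (contact force between any of the fingers, the arm and lid above 55 N).
It fails at once if the toggle or its pod is loaded with more than 30 N (contact force between any of the fingers, the arm and pod above 30 N).
It fails at once if the lamp is bumped (more than 8 N) (contact force between any of the fingers, the arm and lamp above 8 N).
It fails at once if a bystander is moved more than 15 mm (distance of any of paperweight, sharpener, phone_stand from where it was at the start of the episode above 0.015 m).
It also fails if it takes over 69 s, if anything falls off the work surface, if the arm or the gripper's body presses on something with over 40 N, if the wrist force passes 120 N, or if a joint passes its speed limit or range.

### The arm

A 7-joint arm with a two-finger parallel gripper is mounted at the origin on the work surface. World frame = base frame: x ahead of the robot, y to its left, z up, the work surface at z = 0. Lengths are in m, angles in rad, forces in N, time in s.
With the tool pointing down it reaches from about 0.425 to 1.025 m from the base axis. Payload 9.4 kg.
Tool frame: the origin (TCP) lies at the very end of the fingers, on their centre line; the grasp point (between the pads) lies 19 mm behind it; x points along the fingers, z is the direction in which the jaws open and shut, and the axes are right-handed (so a half turn about x gives the same grasp; the last joint's range is limited). The gripper opens to 85 mm and grips with 20 to 120 N. Pads are 22 mm wide; open, the fingers measure 114 mm over their backs; the gripper's body (76 mm by 85 mm) begins 54 mm behind the grasp point. The pads swing forward as they close: fully open they stand 13 mm farther back than shut.
Start: joints at [-1.319, 0.599, -0.003, 1.599, 0.002, 0.943, -0.08], TCP at [0.234, 0.686, 0.231] pointing down, gripper open.
Joint ranges: [-2.57, 2.57], [-0.35, 1.97], [-1.29, 1.29], [0.11, 2.56], [-1.05, 4.19], [0.11, 1.86], [-2.63, 2.63]. Speed limits (rad/s): [2.22, 2.22, 3.01, 3.01, 3.14, 3.14, 3.14].

### API

Orientations are given as a 3x3 rotation matrix whose columns are the frame's x, y, z axes.
In Python, from rig import sense, eyes, ctrl gives the robot as it stands. The module is installed in compiled form; this text tells all that it offers.
- The arm moves only by the tool send_rows, never from a script. Its argument "deltas" is a list of rows, each a list of 3 entries, a list of its own where there are three numbers: the closure, from 0 (fully open) to 1 (shut), then the shift along the world's x, y, z in cm, then the turn, a rotation vector about the world's x, y, z in rad. A call has exactly 5 rows; each row is the pose to reach, as a shift and turn from the pose measured when the call began; what a row does not reach only later rows make up. A row lasts 1/8 s, in which the tool goes at most 62.5 mm and 10.7 degrees, less where a joint would pass 70% of its speed; a pose out of reach is approached as far as the arm can. A call with a gripper value outside its range is refused whole. The fingers move at their own pace and stop on an object; "grip_force" is the grip in N (left out, the last holds). Time passes only in rows, so rows that repeat a pose let the fingers close, or fill a call up. It gives the time, the measured TCP pose, the force and the opening at its end, in the units of the state.
- sense(): the state, without advancing time (a new reading comes with each control period).
- eyes.camera(name): name is "scene" or "top" or "wrist"; returns the picture (384x512x3 uint8, blue, green, red); there is no depth.
- eyes.camera_model(name): a dict with "camera_matrix" (3x3 intrinsics, pixels), "xyz" and "attitude" of the camera in the world. Camera axes: x right, y up, looking along -z (the intrinsics and any distortion apply to the point x, -y, -z); pixel columns grow to the right and rows downward; lengths in m; the calibration is good to about 2 mm. A picture is of the moment at which its call begins: read the wrist's pose just before it. camera_model takes no time and is no camera call; for the wrist camera it gives the pose at the moment of the call.
- ctrl.hand_in(): hands the job in, once; it reports no verdict.
The state is a dict: "clock": time; "qpos": joint angles; "qvel": joint speeds; "joint_torque": joint torques, N m; "position": TCP position; "tcp_rot": TCP orientation; "ft_force": force on the tool from outside, world axes, zero at the start; "moment": the same for the moment, N m; "grip_width": finger opening in m.
Only numpy, scipy, OpenCV 4.12 (cv2) and the standard library are available. Lean on these libraries where they do the work, as an engineer would, in place of code of your own. Each camera call takes 0.05 s, during which the arm holds its last target.

## Working session

There is one attempt and no reset: what is moved stays moved. The work goes in short steps, Python scripts to look and compute and a tool call to move; the robot and the scene stay as the last step left them, time stands still between calls to the robot, and variables do not carry over. Pictures are saved under pics/ and viewed, and the job is handed in when it is done.

Besides the shell and the picture viewer there is one more tool, called after ">>>" as name(argument=value, ...) on one line, values as JSON. send_rows: Moves the arm, as the interface text tells. Its arguments: {"type":"object","properties":{"deltas":{"type":"array"},"grip_force":{"type":"number"}},"required":["deltas"]}

```bash
mkdir -p pics && python3 - <<'E'
from rig import sense, eyes, ctrl
import cv2,numpy as np
s=sense()
for k in s: print(k,np.round(s[k],4).tolist())
for n in ["scene","top","wrist"]:
    m=eyes.camera_model(n); print(n,{k:np.round(v,4).tolist() for k,v in m.items()})
    cv2.imwrite(f"pics/{n}0.png",eyes.camera(n))
E
```

```text
clock 0.0
qpos [-1.3187, 0.6002, -0.0026, 1.6001, 0.0018, 0.9429, -0.0798]
qvel [-0.0001, 0.0013, 0.0006, 0.0012, 0.0003, -0.0001, 0.0002]
joint_torque [-0.001, -77.6467, 1.5637, -25.8015, 0.0122, 0.0089, -0.0]
position [0.2339, 0.6857, 0.2304]
tcp_rot [[-0.0004, -0.9465, 0.3228], [-0.0016, 0.3228, 0.9465], [-1.0, -0.0001, -0.0016]]
ft_force [-0.1658, -0.3216, 0.3603]
moment [0.0002, 0.0002, 0.0018]
grip_width 0.0855
scene {'camera_matrix': [[389.1575, 0.0, 250.2783], [0.0, 389.1575, 184.8558], [0.0, 0.0, 1.0]], 'xyz': [0.7704, -0.4441, 0.9263], 'attitude': [[0.8819, -0.4096, 0.2336], [0.4713, 0.7505, -0.4634], [0.0145, 0.5187, 0.8548]]}
top {'camera_matrix': [[409.0487, 0.0, 248.7381], [0.0, 409.0487, 195.9409], [0.0, 0.0, 1.0]], 'xyz': [0.2746, 0.013, 1.1644], 'attitude': [[0.0319, 0.9768, -0.2117], [-0.9995, 0.0302, -0.0111], [-0.0045, 0.2119, 0.9773]]}
wrist {'camera_matrix': [[277.03, 0.0, 256.7256], [0.0, 277.03, 194.7393], [0.0, 0.0, 1.0]], 'xyz': [0.1616, 0.7104, 0.3741], 'attitude': [[0.3242, -0.9035, -0.2802], [0.946, 0.3092, 0.0974], [-0.0013, -0.2966, 0.955]]}
```

View pics/scene0.png

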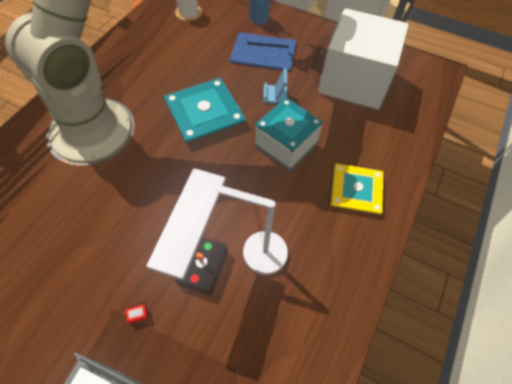

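View pics/top0.png

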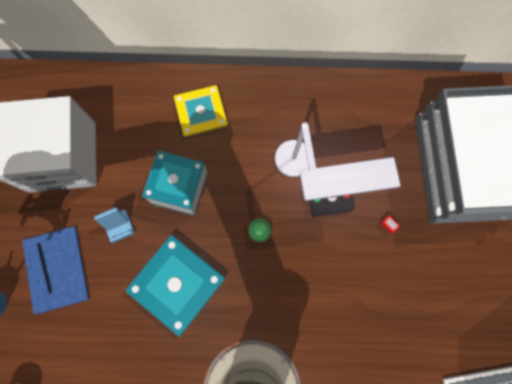

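View pics/wrist0.png

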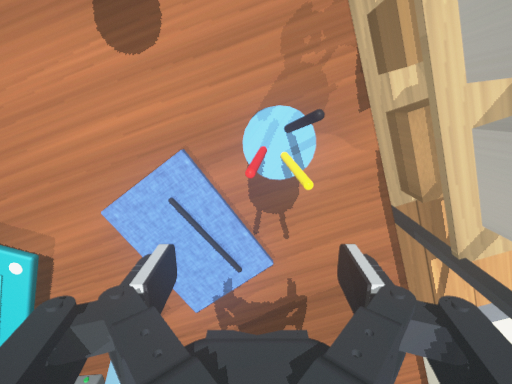

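The lid candidates in the top view are the teal lid on a white tub at (175,180), a larger teal plate at (174,285) and a yellow one at (200,110). The one at (175,180) fits: it isn't yellow, it's the smaller of the two teal ones, and it sits on a white tub. I'll confirm that in a crop and segment the dots.

```bash
cat > h.py <<'E'
import numpy as np,cv2
from rig import sense,eyes
def ray(m,px):
    K=np.array(m["camera_matrix"]);R=np.array(m["attitude"]);
    d=np.linalg.solve(K,[px[0],px[1],1.]);d=R@[d[0],-d[1],-d[2]]
    return np.array(m["xyz"]),d
def onz(m,px,z):
    c,d=ray(m,px);return c+d*(z-c[2])/d[2]
def proj(m,p):
    q=np.array(m["attitude"]).T@(np.asarray(p,float)-np.array(m["xyz"]));q=np.array([q[0],-q[1],-q[2]])
    u=np.array(m["camera_matrix"])@q;return u[:2]/u[2]
E
python3 - <<'E'
import cv2,numpy as np
t=cv2.imread("pics/top0.png");s=cv2.imread("pics/scene0.png")
a=cv2.resize(t[140:225,130:225],None,fx=4,fy=4,interpolation=2)
b=cv2.resize(s[90:175,245:335],None,fx=4,fy=4,interpolation=2)
c=cv2.resize(s[225:300,170:240],None,fx=5,fy=5,interpolation=2)
d=cv2.resize(t[180:225,290:370],None,fx=4,fy=4,interpolation=2)
H=max(a.shape[0],b.shape[0]);
o=np.zeros((600,800,3),np.uint8);o[:340,:380]=a;o[:340,380:740]=b
c=c[:260];o[340:600,:350]=c;o[340:520,380:700]=d
cv2.imwrite("pics/crop1.png",o)
E
```

```text
(no output)
```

View pics/crop1.png

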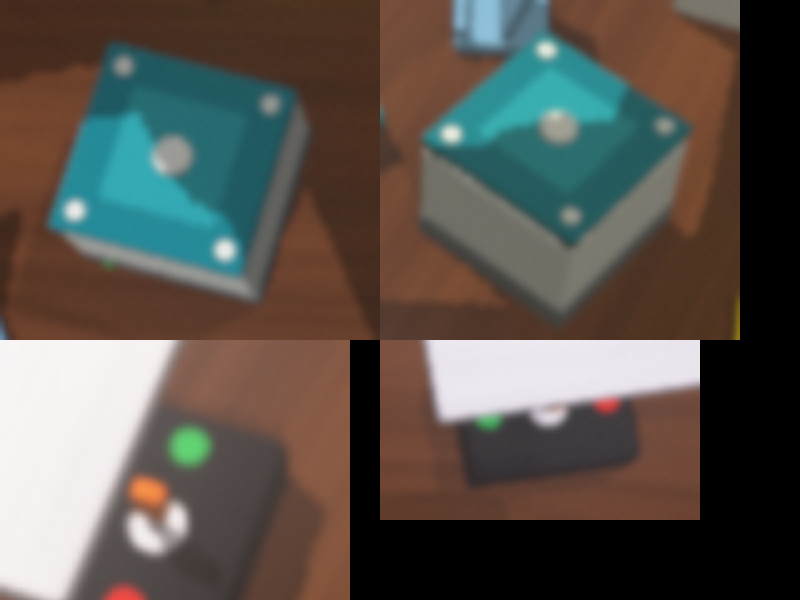

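The crop confirms it: four white dots on the small teal lid on the white tub. The orange paddle shows under the lamp head in the scene view.

```bash
python3 - <<'E'
from h import *
T=eyes.camera_model("top");S=eyes.camera_model("scene")
f=lambda u,v,ox,oy,k:((u+.5)/k-.5+ox,(v+.5)/k-.5+oy)
td=[f(*p,130,140,4) for p in [(123,67),(271,104),(75,210),(225,250)]]
sd=[f(*p,245,90,4) for p in [(71,133),(191,215),(166,50),(285,126)]]
A=np.array([onz(T,p,.107) for p in td]);B=np.array([onz(S,p,.107) for p in sd])
print(A[:,:2].round(4).tolist());print(B[:,:2].round(4).tolist()); print(A.mean(0),B.mean(0))
s=cv2.imread("pics/scene0.png");t=cv2.imread("pics/top0.png")
def blob(im,lo,hi,box):
    h=cv2.cvtColor(im,cv2.COLOR_BGR2HSV);m=cv2.inRange(h,lo,hi);z=np.zeros_like(m);x0,y0,x1,y1=box;z[y0:y1,x0:x1]=m[y0:y1,x0:x1]
    n,l,st,c=cv2.connectedComponentsWithStats(z);return [(st[i,4],c[i].round(1).tolist(),st[i,:4].tolist()) for i in range(1,n) if st[i,4]>8]
gb=(170,225,240,300)
g=blob(s,(45,90,80),(75,255,255),gb);r=blob(s,(172,120,80),(180,255,255),gb)+blob(s,(0,150,80),(4,255,255),gb);o=blob(s,(6,140,130),(18,255,255),gb)
print(g,r,o)
G=onz(S,g[0][1],.0405);Rr=onz(S,max(r)[1],.0405);O=onz(S,o[0][1],.084)
print("green",G,"red",Rr,"d",np.linalg.norm(G-Rr),"mid",(G+Rr)/2,"paddle",O)
yw=np.arctan2(*(G-Rr)[[0,1]]*[-1,1]);print("pod yaw",yw)
# top green dome, sharpener
print("dome",blob(t,(45,90,40),(75,255,255),(240,210,285,250)),"green top",blob(t,(45,90,80),(75,255,255),(300,190,360,225)))
d=blob(t,(45,90,40),(75,255,255),(240,210,285,250));print(onz(T,d[0][1],.02))
print("sharp",onz(T,(391,223),.014),"base",onz(T,(294,158),.018),onz(S,(266,252),.018))
print("stand",onz(T,(115,225),.03))
print("head corners",[onz(T,p,.264).round(3).tolist() for p in [(300,170),(395,157),(400,186),(304,200)]],[onz(S,p,.264).round(3).tolist() for p in [(194,169),(225,178),(186,276),(148,266)]])
E
```

```text
[[0.6057, 0.2674], [0.5828, 0.1658], [0.5057, 0.2915], [0.4818, 0.1903]]
[[0.4823, 0.1902], [0.5837, 0.1661], [0.5065, 0.2904], [0.6081, 0.2666]]
[0.544001   0.22873069 0.107     ] [0.54516031 0.22834971 0.107     ]
[(np.int32(46), [207.5, 245.9], [204, 243, 8, 7])] [(np.int32(50), [194.3, 278.3], [191, 275, 8, 8])] [(np.int32(34), [199.2, 255.2], [196, 253, 7, 6]), (np.int32(22), [231.3, 278.8], [228, 275, 7, 10])]
green [ 0.51890141 -0.16654932  0.0405    ] red [ 0.5338728  -0.24971989  0.0405    ] d 0.0845073169029407 mid [ 0.52638711 -0.20813461  0.0405    ] paddle [ 0.52645517 -0.20850864  0.084     ]
pod yaw 0.1781009634015911
dome [(np.int32(427), [259.1, 229.9], [248, 219, 23, 23])] green top [(np.int32(13), [317.1, 200.4], [315, 199, 5, 4])]
[ 0.42572177 -0.00624194  0.02      ]
sharp [ 0.4578548 -0.3792299  0.014    ] base [ 0.64051125 -0.10269177  0.018     ] [ 0.64790766 -0.10443268  0.018     ]
stand [0.42555048 0.39736393 0.03      ]
head corners [[0.534, -0.092, 0.264], [0.571, -0.31, 0.264], [0.503, -0.318, 0.264], [0.464, -0.101, 0.264]] [[0.471, -0.107, 0.264], [0.537, -0.095, 0.264], [0.579, -0.302, 0.264], [0.51, -0.319, 0.264]]
```

>>> send_rows(deltas=[[1, [3.5, -5, -0.5], [0, 0, 0.1]], [1, [7, -10, -1], [0, 0, 0.2]], [1, [10.5, -15, -1.5], [0, 0, 0.3]], [1, [14, -20, -2], [0, 0, 0.4]], [1, [17.5, -25, -3], [0, 0, 0.507]]], grip_force=40)

```text
clock: 0.78
position: [0.41, 0.4343, 0.2006]
tcp_rot: [[0.001, -0.984, -0.181], [-0.001, -0.181, 0.984], [-1.0, -0.001, -0.001]]
ft_force: [1.4, 0.2, -0.4]
grip_width: -0.0003
```

>>> send_rows(deltas=[[1, [3, -4.5, -1.5], [0, 0, 0]], [1, [6, -9, -4], [0, 0, 0]], [1, [9.6, -14.3, -6.5], [0, 0, 0]], [1, [9.6, -14.3, -7.5], [0, 0, 0]], [1, [9.6, -14.3, -7.5], [0, 0, 0]]])

```text
clock: 1.4
position: [0.5057, 0.2908, 0.1247]
tcp_rot: [[-0.001, -0.984, -0.18], [-0.001, -0.18, 0.984], [-1.0, 0.001, -0.001]]
ft_force: [-0.1, 1.0, -0.3]
grip_width: 0.0
```

```bash
python3 - <<'E'
from h import *
s=sense();print(s["position"],s["ft_force"])
a=eyes.camera("wrist");b=eyes.camera("scene")
cv2.imwrite("pics/w1.png",np.hstack([cv2.resize(a,(400,300)),cv2.resize(b,(400,300))]))
E
```

```text
[0.50571634 0.29082616 0.12474764] [-0.07133951  0.9604699  -0.31380719]
```

View pics/w1.png

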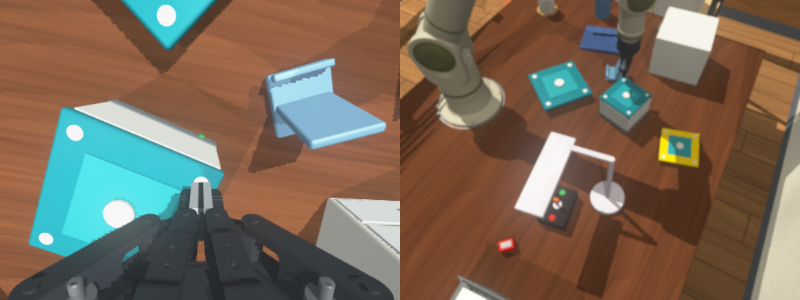

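The closed fingertip is right over the corner dot at wrist pixel (200,180). I'll descend gently.

>>> send_rows(deltas=[[1, [0, 0, -1.4], [0, 0, 0]], [1, [0, 0, -1.7], [0, 0, 0]], [1, [0, 0, -1.8], [0, 0, 0]], [1, [0, 0, -1.9], [0, 0, 0]], [1, [0, 0, -2.0], [0, 0, 0]]])

```text
clock: 2.12
position: [0.5054, 0.2932, 0.1067]
tcp_rot: [[0.001, -0.983, -0.183], [0.001, -0.183, 0.983], [-1.0, -0.001, 0.0]]
ft_force: [-3.1, -0.5, 10.1]
grip_width: -0.0002
```

>>> send_rows(deltas=[[1, [0, 0, -0.2], [0, 0, 0]], [1, [0, -0.1, -0.3], [0, 0, 0]], [1, [0, -0.1, -0.4], [0, 0, 0]], [1, [0, -0.1, -0.5], [0, 0, 0]], [1, [0, -0.1, -0.5], [0, 0, 0]]])

```text
clock: 2.75
position: [0.5052, 0.2935, 0.103]
tcp_rot: [[0.002, -0.983, -0.184], [0.002, -0.184, 0.983], [-1.0, -0.002, 0.002]]
ft_force: [-4.1, 2.0, 10.5]
grip_width: -0.0002
```

>>> send_rows(deltas=[[1, [0, 0, -0.2], [0, 0, 0]], [1, [0, 0, -0.3], [0, 0, 0]], [1, [0, 0, -0.3], [0, 0, 0]], [1, [0, 0, -0.3], [0, 0, 0]], [1, [0, 0, -0.3], [0, 0, 0]]])

```text
clock: 3.38
position: [0.5051, 0.2938, 0.102]
tcp_rot: [[0.003, -0.983, -0.184], [0.003, -0.184, 0.983], [-1.0, -0.004, 0.003]]
ft_force: [-6.0, -3.7, 22.6]
grip_width: 0.0002
```

>>> send_rows(deltas=[[1, [0, 0, -0.2], [0, 0, 0]], [1, [0, 0, -0.3], [0, 0, 0]], [1, [0, 0, -0.35], [0, 0, 0]], [1, [0, 0, -0.35], [0, 0, 0]], [1, [0, 0, -0.35], [0, 0, 0]]])

```text
clock: 4.0
position: [0.5052, 0.2938, 0.1018]
tcp_rot: [[0.005, -0.983, -0.183], [0.004, -0.183, 0.983], [-1.0, -0.006, 0.003]]
ft_force: [-8.0, -5.1, 35.8]
grip_width: 0.0001
```

>>> send_rows(deltas=[[1, [0, 0, 2.5], [0, 0, 0]], [1, [2.5, -4, 3], [0, 0, 0]], [1, [5, -8.5, 3], [0, 0, 0]], [1, [7.8, -12.8, 2.5], [0, 0, 0]], [1, [7.8, -12.8, 2.0], [0, 0, 0]]])

```text
clock: 4.62
position: [0.5856, 0.1607, 0.1218]
tcp_rot: [[0.007, -0.984, -0.176], [0.002, -0.176, 0.984], [-1.0, -0.007, 0.001]]
ft_force: [-1.1, 1.8, -0.2]
grip_width: -0.0004
```

```bash
python3 - <<'E'
from h import *
s=sense();print(s["position"],s["ft_force"])
a=eyes.camera("wrist");b=eyes.camera("scene")
cv2.imwrite("pics/w2.png",np.hstack([cv2.resize(a,(400,300)),cv2.resize(b[60:210,200:400],(400,300))]))
E
```

```text
[0.58556953 0.16066595 0.12183011] [-1.0503345   1.76054163 -0.1903111 ]
```

View pics/w2.png

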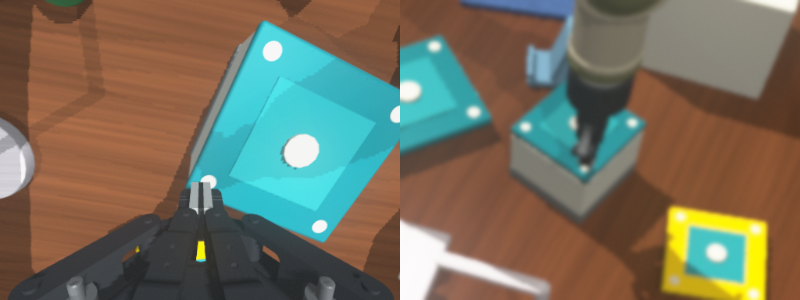

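>>> send_rows(deltas=[[1, [-0.3, 0.5, -0.5], [0, 0, 0]], [1, [-0.3, 0.5, -1.2], [0, 0, 0]], [1, [-0.3, 0.5, -1.4], [0, 0, 0]], [1, [-0.3, 0.5, -1.55], [0, 0, 0]], [1, [-0.3, 0.5, -1.7], [0, 0, 0]]])

```text
clock: 5.35
position: [0.5794, 0.1712, 0.1052]
tcp_rot: [[0.004, -0.983, -0.183], [0.004, -0.183, 0.983], [-1.0, -0.005, 0.003]]
ft_force: [-4.5, 0.2, 12.2]
grip_width: 0.0002
```

>>> send_rows(deltas=[[1, [0.3, -0.4, 0], [0, 0, 0]], [1, [0.3, -0.4, -0.2], [0, 0, 0]], [1, [0.3, -0.4, -0.4], [0, 0, 0]], [1, [0.3, -0.4, -0.5], [0, 0, 0]], [1, [0.3, -0.4, -0.5], [0, 0, 0]]])

```text
clock: 5.98
position: [0.5829, 0.1673, 0.1023]
tcp_rot: [[0.006, -0.983, -0.183], [0.004, -0.183, 0.983], [-1.0, -0.007, 0.003]]
ft_force: [-5.6, -1.4, 25.5]
grip_width: 0.0003
```

>>> send_rows(deltas=[[1, [0, 0, -0.2], [0, 0, 0]], [1, [0, 0, -0.3], [0, 0, 0]], [1, [0, 0, -0.35], [0, 0, 0]], [1, [0, 0, -0.35], [0, 0, 0]], [1, [0, 0, -0.35], [0, 0, 0]]])

```text
clock: 6.6
position: [0.583, 0.1674, 0.1021]
tcp_rot: [[0.008, -0.983, -0.183], [0.004, -0.183, 0.983], [-1.0, -0.008, 0.002]]
ft_force: [-10.2, -2.9, 38.6]
grip_width: -0.0003
```

>>> send_rows(deltas=[[1, [0, 0, 2.5], [0, 0, 0]], [1, [1, 4.5, 2.5], [-0.004, 0.008, 0]], [1, [2.4, 9.8, 2.0], [-0.004, 0.008, 0]], [1, [2.4, 9.8, 1.2], [-0.004, 0.008, 0]], [1, [2.4, 9.8, 0.8], [-0.004, 0.008, 0]]])

```text
clock: 7.22
position: [0.6064, 0.2647, 0.109]
tcp_rot: [[-0.002, -0.983, -0.183], [-0.002, -0.183, 0.983], [-1.0, 0.002, -0.001]]
ft_force: [-0.3, -1.2, 0.0]
grip_width: 0.0
```

>>> send_rows(deltas=[[1, [0, 0.1, -0.2], [0, 0, 0]], [1, [0, 0.1, -0.4], [0, 0, 0]], [1, [0, 0.1, -0.6], [0, 0, 0]], [1, [0, 0.1, -0.8], [0, 0, 0]], [1, [0, 0.1, -0.9], [0, 0, 0]]])

```text
clock: 7.85
position: [0.6067, 0.2641, 0.1019]
tcp_rot: [[-0.001, -0.983, -0.181], [-0.002, -0.181, 0.983], [-1.0, 0.001, -0.002]]
ft_force: [-5.1, -1.7, 22.9]
grip_width: -0.0002
```

>>> send_rows(deltas=[[1, [0, 0, -0.2], [0, 0, 0]], [1, [0, 0, -0.3], [0, 0, 0]], [1, [0, 0, -0.35], [0, 0, 0]], [1, [0, 0, -0.4], [0, 0, 0]], [1, [0, 0, -0.4], [0, 0, 0]]])

```text
clock: 8.48
position: [0.6068, 0.2639, 0.1017]
tcp_rot: [[0.001, -0.984, -0.18], [-0.001, -0.18, 0.984], [-1.0, -0.001, -0.001]]
ft_force: [-10.2, -1.3, 32.2]
grip_width: 0.0
```

>>> send_rows(deltas=[[1, [0, 0, 3], [0, 0, 0]], [1, [-4, -2.5, 4.5], [0, 0, 0]], [1, [-9, -5, 4.5], [0, 0, 0]], [1, [-12.5, -7.4, 2.5], [0, 0, 0]], [1, [-12.5, -7.4, 1.2], [0, 0, 0]]])

```text
clock: 9.1
position: [0.4792, 0.1865, 0.1138]
tcp_rot: [[-0.001, -0.984, -0.178], [-0.003, -0.178, 0.984], [-1.0, 0.001, -0.003]]
ft_force: [1.7, 0.0, -0.3]
grip_width: -0.0004
```

>>> send_rows(deltas=[[1, [0.2, 0.3, -0.2], [0, 0, 0]], [1, [0.2, 0.3, -0.5], [0, 0, 0]], [1, [0.2, 0.3, -0.8], [0, 0, 0]], [1, [0.2, 0.3, -1.1], [0, 0, 0]], [1, [0.2, 0.3, -1.3], [0, 0, 0]]])

```text
clock: 9.72
position: [0.482, 0.1899, 0.1013]
tcp_rot: [[0.001, -0.984, -0.178], [-0.003, -0.178, 0.984], [-1.0, -0.0, -0.003]]
ft_force: [-5.0, -2.4, 30.4]
grip_width: -0.0003
```

All four are pressed once. I'll go round again to check that none has risen.

>>> send_rows(deltas=[[1, [0, 0, 2.5], [0, 0, 0]], [1, [1.2, 5, 2.5], [0, 0, 0]], [1, [2.4, 10, 2], [0, 0, 0]], [1, [2.4, 10, 1], [0, 0, 0]], [1, [2.4, 10, 0.4], [0, 0, 0]]])

```text
clock: 10.35
position: [0.5057, 0.2896, 0.1045]
tcp_rot: [[-0.0, -0.984, -0.178], [-0.004, -0.178, 0.984], [-1.0, 0.001, -0.004]]
ft_force: [0.0, -1.5, 0.0]
grip_width: -0.0003
```

>>> send_rows(deltas=[[1, [0, 0, -0.1], [0, 0, 0]], [1, [0, 0, -0.3], [0, 0, 0]], [1, [0, 0, -0.4], [0, 0, 0]], [1, [0, 0, -0.5], [0, 0, 0]], [1, [0, 0, -0.6], [0, 0, 0]]])

```text
clock: 10.98
position: [0.5059, 0.2886, 0.1012]
tcp_rot: [[0.001, -0.984, -0.177], [-0.004, -0.177, 0.984], [-1.0, -0.0, -0.004]]
ft_force: [-8.3, -6.3, 39.3]
grip_width: -0.0
```

>>> send_rows(deltas=[[1, [0, 0, 3], [0, 0, 0]], [1, [2.5, -4, 4.5], [0, 0, 0]], [1, [5, -8.2, 4], [0, 0, 0]], [1, [7.7, -12.2, 2], [0, 0, 0]], [1, [7.7, -12.2, 0.8], [0, 0, 0]]])

```text
clock: 11.6
position: [0.5849, 0.1612, 0.1088]
tcp_rot: [[0.002, -0.986, -0.17], [-0.006, -0.17, 0.985], [-1.0, -0.001, -0.006]]
ft_force: [-0.8, 0.2, 0.3]
grip_width: 0.0002
```

>>> send_rows(deltas=[[1, [0, 0, -0.2], [0, 0, 0]], [1, [0, 0, -0.4], [0, 0, 0]], [1, [0, 0, -0.6], [0, 0, 0]], [1, [0, 0, -0.8], [0, 0, 0]], [1, [0, 0, -0.9], [0, 0, 0]]])

```text
clock: 12.22
position: [0.5848, 0.1623, 0.1014]
tcp_rot: [[0.003, -0.985, -0.171], [-0.006, -0.171, 0.985], [-1.0, -0.002, -0.006]]
ft_force: [-6.5, -1.0, 24.1]
grip_width: 0.0
```

>>> send_rows(deltas=[[1, [0, 0, 2.5], [0, 0, 0]], [1, [1, 5, 2.5], [0, 0, 0]], [1, [2.2, 10.2, 2.0], [0.006, 0.003, 0]], [1, [2.2, 10.2, 0.9], [0.006, 0.003, 0]], [1, [2.2, 10.2, 0.5], [0.006, 0.003, 0]]])

```text
clock: 12.85
position: [0.606, 0.2639, 0.1055]
tcp_rot: [[-0.001, -0.985, -0.171], [-0.001, -0.171, 0.985], [-1.0, 0.001, -0.001]]
ft_force: [-0.2, 0.6, -0.4]
grip_width: 0.0003
```

>>> send_rows(deltas=[[1, [0, 0, -0.2], [0, 0, 0]], [1, [0, 0, -0.4], [0, 0, 0]], [1, [0, 0, -0.5], [0, 0, 0]], [1, [0, 0, -0.6], [0, 0, 0]], [1, [0, 0, -0.7], [0, 0, 0]]])

```text
clock: 13.48
position: [0.6062, 0.2627, 0.1014]
tcp_rot: [[-0.0, -0.985, -0.17], [-0.001, -0.17, 0.985], [-1.0, 0.0, -0.001]]
ft_force: [-8.6, -4.9, 31.4]
grip_width: -0.0001
```

>>> send_rows(deltas=[[1, [0, 0, 3], [0, 0, 0]], [1, [-4, -2.5, 4.5], [0, 0, 0]], [1, [-8.5, -5, 4], [0, 0, 0]], [1, [-12.3, -7.2, 2], [0, 0, 0]], [1, [-12.3, -7.2, 0.8], [0, 0, 0]]])

```text
clock: 14.1
position: [0.4804, 0.1881, 0.1095]
tcp_rot: [[-0.002, -0.986, -0.169], [-0.003, -0.169, 0.986], [-1.0, 0.003, -0.003]]
ft_force: [0.9, 0.0, 0.4]
grip_width: -0.0
```

>>> send_rows(deltas=[[1, [0, 0, -0.2], [0, 0, 0]], [1, [0, 0, -0.4], [0, 0, 0]], [1, [0, 0, -0.6], [0, 0, 0]], [1, [0, 0, -0.8], [0, 0, 0]], [1, [0, 0, -0.9], [0, 0, 0]]])

```text
clock: 14.72
position: [0.4809, 0.1884, 0.1014]
tcp_rot: [[-0.001, -0.986, -0.169], [-0.003, -0.169, 0.986], [-1.0, 0.002, -0.003]]
ft_force: [-3.5, -1.7, 25.4]
grip_width: -0.0002
```

All four corners sit at about 101.3 mm under 25–39 N. Next is the toggle: I'll lean the tool 38° and move to the robot side of the lamp head.

>>> send_rows(deltas=[[1, [0, 0, 5], [0, 0, 0]], [1, [-1, -4, 9], [0.03, -0.16, 0]], [1, [-2, -9, 10], [0.06, -0.32, 0]], [1, [-3, -14, 10], [0.09, -0.49, 0.01]], [1, [-4, -19, 10], [0.117, -0.652, 0.01]]])

```text
clock: 15.35
position: [0.4383, 0.0555, 0.1859]
tcp_rot: [[0.293, -0.942, -0.163], [0.002, -0.17, 0.985], [-0.956, -0.289, -0.047]]
ft_force: [-0.4, -0.4, -0.2]
grip_width: 0.0002
```

```bash
cat >> h.py <<'E'
from scipy.spatial.transform import Rotation as Ro
def want(lean,yaw=.178):
    return Ro.from_rotvec([0,0,yaw])*Ro.from_rotvec([0,-lean,0])*Ro.from_matrix(np.array([[0,-1,0],[0,0,1],[-1,0,0]],float))
def rem(lean):
    s=sense();print(s["position"].round(4) if hasattr(s["position"],"round") else s["position"],np.round(s["qpos"],2).tolist());return (want(np.radians(lean))*Ro.from_matrix(np.array(s["tcp_rot"])).inv()).as_rotvec().round(3)
E
python3 -c "
from h import *
print(rem(38))"
```

```text
[0.4383 0.0555 0.1859] [-0.15, 0.28, -0.21, 2.47, 0.92, 0.2, 0.5]
[ 0.109 -0.356  0.023]
```

```bash
python3 - <<'E'
from h import *
import itertools
from scipy.optimize import least_squares
s=sense()
Q=[[-1.3187,.6002,-.0026,1.6001,.0018,.9429,-.0798],list(s["qpos"])]
P=[[.2339,.6857,.2304],list(s["position"])]
M=[np.array([[-.0004,-.9465,.3228],[-.0016,.3228,.9465],[-1,-.0001,-.0016]]),np.array(s["tcp_rot"])]
Rz=lambda a:Ro.from_rotvec([0,0,a]);Ry=lambda a:Ro.from_rotvec([0,a,0])
def fk(q,sg,p):
    h,L1,L2,L3,y0=p[:5]
    R=Rz(y0)*Rz(sg[0]*q[0])*Ry(q[1]);x=np.array([0,0,h])
    R=R*Rz(sg[1]*q[2]);x=x+R.apply([0,0,L1]);R=R*Ry(q[3])*Rz(sg[2]*q[4]);x=x+R.apply([0,0,L2])
    R=R*Ry(q[5]);x=x+R.apply([0,0,L3]);R=R*Rz(sg[3]*q[6]);return x,R
best=[]
for sg in itertools.product([1,-1],repeat=4):
    def f(p):
        r=[];Rs=[]
        for q,x,m in zip(Q,P,M):
            a,R=fk(q,sg,p);r+=list(a-x);Rs.append(R.inv()*Ro.from_matrix(m))
        r+=list(.3*(Rs[0].inv()*Rs[1]).as_rotvec());return r
    o=least_squares(f,[.35,.4,.4,.3,0]);best.append((o.cost,sg,o.x.round(4).tolist()))
best.sort();print(best[:3])
cost,sg,p=best[0]
# want feasibility: solve IK for poses
C=(fk(Q[0],sg,p)[1].inv()*Ro.from_matrix(M[0]))
lo=np.array([-2.57,-.35,-1.29,.11,-1.05,.11,-2.63])+.04;hi=np.array([2.57,1.97,1.29,2.56,4.19,1.86,2.63])-.04
yaw=.178;ex=np.array([np.cos(yaw),np.sin(yaw),0]);ey=np.array([-np.sin(yaw),np.cos(yaw),0])
for lean in (30,34,38,42):
  for back in (0,.05,.1,.13,.16):
    for dy in (-.034,.01):
      l=np.radians(lean);ax=np.sin(l)*ex-np.cos(l)*np.array([0,0,1])
      t=np.array([.5264,-.2083,.072])+.005*ex+dy*ey-back*ax
      def g(q):
        x,R=fk(q,sg,p);return np.r_[x-t,.3*(want(l).inv()*R*C).as_rotvec()]
      o=least_squares(g,np.clip(s["qpos"],lo+.01,hi-.01),bounds=(lo,hi));print(lean,back,dy,t.round(3),"err",np.sqrt(2*o.cost).round(4),o.x.round(2).tolist())
E
```

```text
[(np.float64(0.0001825181862530601), (-1, -1, -1, -1), [0.2845, 0.6605, 0.4334, 0.3476, -0.089]), (np.float64(0.014144031213417417), (-1, 1, -1, -1), [-0.1765, 0.8016, 0.3729, 0.0523, -0.0178]), (np.float64(0.022620392313254075), (1, 1, 1, -1), [3.283, -0.9944, -0.2133, 2.3996, -0.4588])]
30 0 -0.034 [ 0.537 -0.241  0.072] err 0.0 [1.02, 0.79, -0.75, 2.36, 2.65, 0.29, -0.35]
30 0 0.01 [ 0.53  -0.198  0.072] err 0.0 [0.97, 0.8, -0.79, 2.44, 2.62, 0.4, -0.39]
30 0.05 -0.034 [ 0.513 -0.245  0.115] err 0.0 [1.17, 0.75, -0.94, 2.38, 2.19, 0.28, 0.1]
30 0.05 0.01 [ 0.505 -0.202  0.115] err 0.0 [1.22, 0.91, -1.25, 2.45, 1.97, 0.59, 0.22]
30 0.1 -0.034 [ 0.488 -0.25   0.159] err 0.0001 [1.24, 0.63, -0.94, 2.38, 1.93, 0.15, 0.36]
30 0.1 0.01 [ 0.48  -0.206  0.159] err 0.0 [1.24, 0.68, -1.09, 2.45, 2.0, 0.3, 0.19]
30 0.13 -0.034 [ 0.473 -0.252  0.185] err 0.0 [1.35, 0.61, -1.06, 2.37, 1.45, 0.17, 0.82]
30 0.13 0.01 [ 0.466 -0.209  0.185] err 0.0 [1.27, 0.56, -1.03, 2.45, 1.91, 0.16, 0.29]
30 0.16 -0.034 [ 0.459 -0.255  0.211] err 0.0 [1.42, 0.54, -1.08, 2.36, 0.9, 0.15, 1.38]
30 0.16 0.01 [ 0.
[... 2037 characters left out ...]
-0.247  0.109] err 0.0 [1.33, 0.96, -1.09, 2.5, 2.67, 0.5, -0.2]
42 0.05 0.01 [ 0.497 -0.203  0.109] err 0.0174 [1.32, 1.03, -1.25, 2.52, 2.38, 0.6, 0.0]
42 0.1 -0.034 [ 0.471 -0.253  0.146] err 0.0 [1.45, 0.88, -1.17, 2.52, 2.57, 0.41, -0.12]
42 0.1 0.01 [ 0.464 -0.209  0.146] err 0.0226 [1.41, 0.86, -1.21, 2.52, 2.42, 0.39, -0.05]
42 0.13 -0.034 [ 0.452 -0.256  0.169] err 0.0002 [1.53, 0.84, -1.23, 2.52, 2.48, 0.35, -0.03]
42 0.13 0.01 [ 0.444 -0.213  0.169] err 0.0236 [1.47, 0.76, -1.17, 2.52, 2.56, 0.26, -0.18]
42 0.16 -0.034 [ 0.432 -0.26   0.191] err 0.0 [1.59, 0.73, -1.18, 2.52, 2.72, 0.22, -0.27]
42 0.16 0.01 [ 0.424 -0.217  0.191] err 0.0232 [1.57, 0.72, -1.25, 2.52, 2.37, 0.2, 0.0]
```

```bash
python3 -c "
from h import *
print(rem(34))"
```

```text
[0.4383 0.0555 0.1859] [-0.15, 0.28, -0.21, 2.47, 0.92, 0.2, 0.5]
[ 0.097 -0.287  0.021]
```

>>> send_rows(deltas=[[1, [0, -3, 1], [0.02, -0.05, 0]], [1, [0, -7, 1], [0.04, -0.1, 0]], [1, [0, -11, 1], [0.06, -0.16, 0.01]], [1, [0, -15, 1], [0.08, -0.22, 0.01]], [1, [0.3, -19, 1], [0.09, -0.27, 0.02]]])

```text
clock: 15.98
position: [0.4324, -0.0624, 0.1776]
tcp_rot: [[0.396, -0.901, -0.176], [0.039, -0.174, 0.984], [-0.917, -0.397, -0.034]]
ft_force: [0.3, -0.8, -1.3]
grip_width: 0.0003
```

```bash
python3 -c "
from h import *
print(rem(34)); print(sense()['tcp_rot'])
a=eyes.camera('wrist');b=eyes.camera('scene')
cv2.imwrite('pics/w3.png',np.hstack([cv2.resize(a,(400,300)),cv2.resize(b,(400,300))]))"
```

```text
[ 0.4324 -0.0624  0.1776] [0.64, 0.36, -0.74, 2.54, 1.97, 0.22, -0.2]
[ 0.066 -0.176  0.005]
[[ 0.39644288 -0.90111258 -0.17558235]
 [ 0.03939852 -0.17437832  0.98389022]
 [-0.91721361 -0.39697396 -0.03362854]]
```

View pics/w3.png

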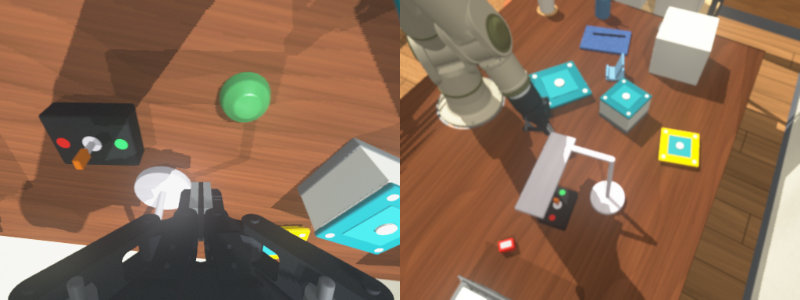

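>>> send_rows(deltas=[[1, [0.2, -2, -1], [0.02, -0.05, 0]], [1, [0.5, -5, -2.2], [0.035, -0.09, 0]], [1, [1, -8, -3], [0.05, -0.13, 0]], [1, [1.5, -11, -3.3], [0.066, -0.176, 0.005]], [1, [2, -14, -3.5], [0.066, -0.176, 0.005]]])

```text
clock: 16.7
position: [0.4501, -0.2061, 0.1395]
tcp_rot: [[0.545, -0.821, -0.17], [0.1, -0.137, 0.985], [-0.832, -0.554, 0.008]]
ft_force: [-0.0, 0.6, 0.2]
grip_width: 0.0001
```

```bash
python3 -c "
from h import *
print(rem(34))
a=eyes.camera('wrist');b=eyes.camera('scene')
cv2.imwrite('pics/w4.png',np.hstack([cv2.resize(a,(400,300)),cv2.resize(b[130:310,90:330],(400,300))]))"
```

```text
[ 0.4501 -0.2061  0.1395] [1.32, 0.74, -1.15, 2.49, 2.21, 0.4, 0.05]
[-0.007 -0.007  0.008]
```

View pics/w4.png

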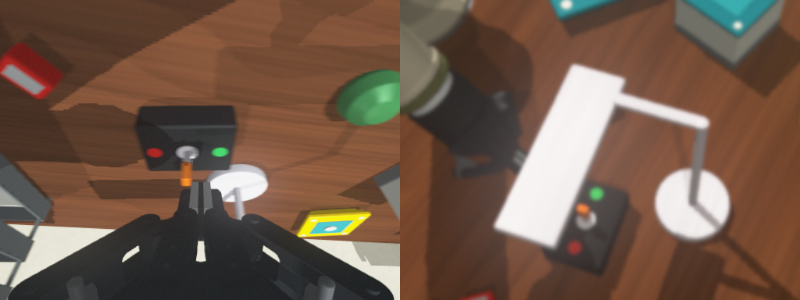

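>>> send_rows(deltas=[[1, [0.5, -2.5, 0], [0, 0, 0]], [1, [1, -5, 0], [0, 0, 0]], [1, [2.5, -4.8, 0], [0, 0, 0]], [1, [4.3, -4.3, -0.2], [0, 0, 0]], [1, [4.3, -4.3, -0.2], [0, 0, 0]]])

```text
clock: 17.42
position: [0.4964, -0.2488, 0.1387]
tcp_rot: [[0.546, -0.82, -0.169], [0.097, -0.139, 0.986], [-0.832, -0.555, 0.004]]
ft_force: [-0.5, 0.4, -0.0]
grip_width: -0.0002
```

```bash
python3 -c "
from h import *
print(rem(34))
a=eyes.camera('wrist');b=eyes.camera('scene')
cv2.imwrite('pics/w5.png',np.hstack([cv2.resize(a,(400,300)),cv2.resize(b[130:310,90:330],(400,300))]))"
```

```text
[ 0.4964 -0.2488  0.1387] [1.27, 0.72, -1.01, 2.36, 2.17, 0.26, 0.15]
[-0.003 -0.006  0.008]
```

View pics/w5.png

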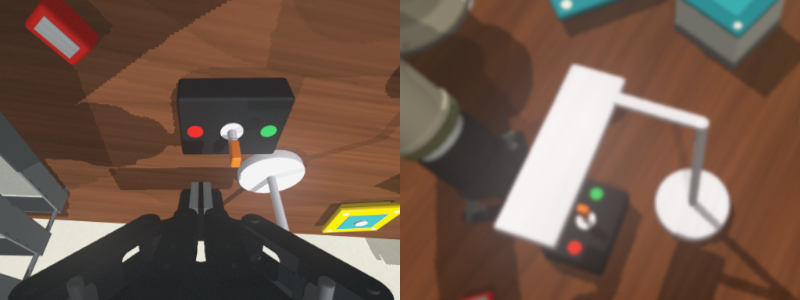

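>>> send_rows(deltas=[[1, [1.3, 0.2, -2], [0, 0, 0]], [1, [2.6, 0.4, -4.2], [0, 0, 0]], [1, [3.6, 0.6, -5.8], [0, 0, 0]], [1, [4.1, 0.75, -6.7], [0, 0, 0]], [1, [4.1, 0.75, -6.7], [0, 0, 0]]])

```text
clock: 18.15
position: [0.5353, -0.2416, 0.0707]
tcp_rot: [[0.545, -0.822, -0.168], [0.098, -0.137, 0.986], [-0.833, -0.553, 0.006]]
ft_force: [1.3, -1.2, -0.6]
grip_width: 0.0001
```

```bash
python3 -c "
from h import *
print(rem(34))
a=eyes.camera('wrist');b=eyes.camera('scene')
cv2.imwrite('pics/w6.png',np.hstack([cv2.resize(a,(400,300)),cv2.resize(b[210:300,150:270],(400,300))]))"
```

```text
[ 0.5353 -0.2416  0.0707] [1.19, 0.92, -1.03, 2.33, 2.25, 0.45, 0.12]
[-0.004 -0.008  0.009]
```

View pics/w6.png

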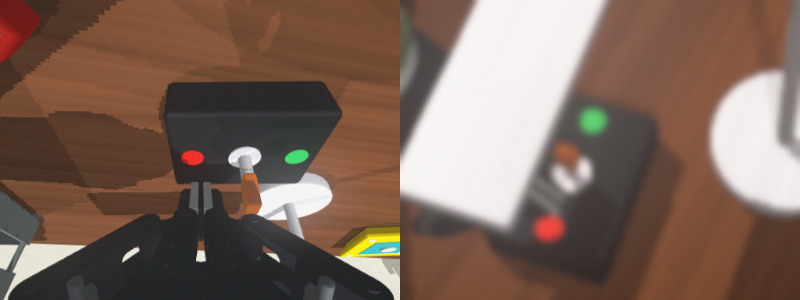

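>>> send_rows(deltas=[[1, [-0.1, 0.6, 0], [0, 0, 0]], [1, [-0.2, 1.1, 0], [0, 0, 0]], [1, [-0.3, 1.6, 0], [0, 0, 0]], [1, [-0.4, 2.1, 0], [0, 0, 0]], [1, [-0.4, 2.3, 0], [0, 0, 0]]])

```text
clock: 18.88
position: [0.5311, -0.219, 0.0715]
tcp_rot: [[0.545, -0.821, -0.168], [0.096, -0.138, 0.986], [-0.833, -0.554, 0.004]]
ft_force: [-0.9, -1.3, 0.5]
grip_width: -0.0003
```

```bash
python3 -c "
from h import *
print(rem(34),sense()['ft_force'])
a=eyes.camera('wrist');b=eyes.camera('scene')
cv2.imwrite('pics/w7.png',np.hstack([cv2.resize(a,(400,300)),cv2.resize(b[210:300,150:270],(400,300))]))"
```

```text
[ 0.5311 -0.219   0.0715] [1.17, 0.93, -1.06, 2.37, 2.26, 0.52, 0.07]
[-0.003 -0.007  0.009] [-0.85306192 -1.31146369  0.53040834]
```

View pics/w7.png

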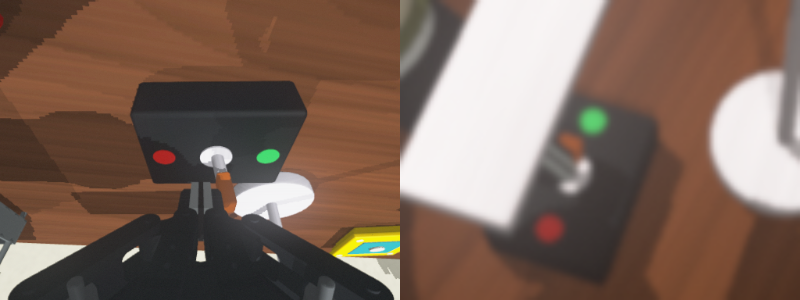

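>>> send_rows(deltas=[[1, [-0.1, 0.4, 0], [0, 0, 0]], [1, [-0.15, 0.7, 0], [0, 0, 0]], [1, [-0.2, 1.0, 0], [0, 0, 0]], [1, [-0.25, 1.2, 0], [0, 0, 0]], [1, [-0.25, 1.2, 0], [0, 0, 0]]])

```text
clock: 19.6
position: [0.5288, -0.2072, 0.0715]
tcp_rot: [[0.545, -0.821, -0.168], [0.096, -0.138, 0.986], [-0.833, -0.554, 0.004]]
ft_force: [0.9, -4.4, -0.0]
grip_width: -0.0001
```

```bash
python3 -c "
from h import *
print(rem(34),sense()['ft_force'])
a=eyes.camera('wrist');b=eyes.camera('scene')
cv2.imwrite('pics/w8.png',np.hstack([cv2.resize(a,(400,300)),cv2.resize(b[210:300,150:270],(400,300))]))"
```

```text
[ 0.5288 -0.2072  0.0715] [1.16, 0.93, -1.08, 2.39, 2.26, 0.56, 0.05]
[-0.003 -0.007  0.009] [ 0.86947269 -4.42217236 -0.01117047]
```

View pics/w8.png

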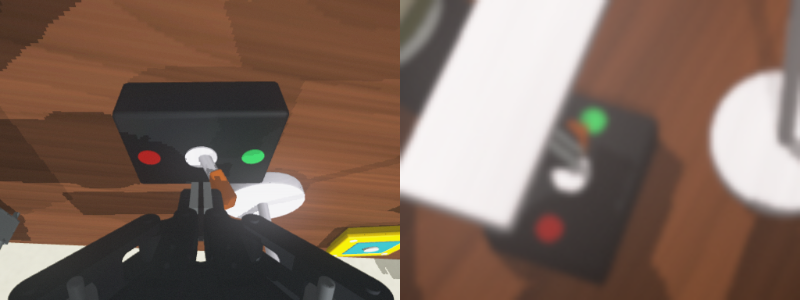

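>>> send_rows(deltas=[[1, [0, 0.1, 0], [0, 0, 0]], [1, [0, 0.2, 0], [0, 0, 0]], [1, [-0.05, 0.3, 0], [0, 0, 0]], [1, [-0.05, 0.35, 0], [0, 0, 0]], [1, [-0.05, 0.35, 0], [0, 0, 0]]])

```text
clock: 20.32
position: [0.5286, -0.2045, 0.0715]
tcp_rot: [[0.546, -0.821, -0.167], [0.094, -0.137, 0.986], [-0.833, -0.554, 0.003]]
ft_force: [-0.5, -6.6, -0.6]
grip_width: 0.0001
```

>>> send_rows(deltas=[[1, [0, 0.1, 0], [0, 0, 0]], [1, [0, 0.2, 0], [0, 0, 0]], [1, [0, 0.25, 0], [0, 0, 0]], [1, [0, 0.25, 0], [0, 0, 0]], [1, [0, 0.25, 0], [0, 0, 0]]])

```text
clock: 20.95
position: [0.5287, -0.2041, 0.0714]
tcp_rot: [[0.546, -0.822, -0.163], [0.09, -0.136, 0.987], [-0.833, -0.553, -0.0]]
ft_force: [-1.2, -9.8, 0.9]
grip_width: -0.0003
```

```bash
python3 -c "
from h import *
print(rem(34),sense()['ft_force'])
a=eyes.camera('wrist');b=eyes.camera('scene')
cv2.imwrite('pics/w9.png',np.hstack([cv2.resize(a[170:290,190:350],(400,300)),cv2.resize(b[210:300,150:270],(400,300))]))"
```

```text
[ 0.5287 -0.2041  0.0714] [1.15, 0.94, -1.09, 2.39, 2.26, 0.58, 0.03]
[ 0.001 -0.007  0.014] [-1.18764494 -9.76387957  0.89035648]
```

View pics/w9.png

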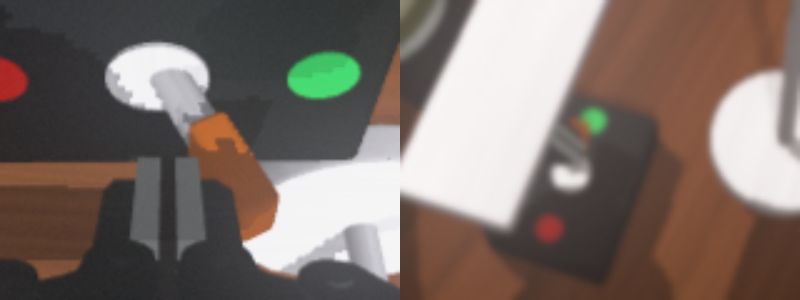

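The lever is at the stop: it moved only 0.4 mm more while the force rose to 9.8 N. Now I'll hold it.

>>> send_rows(deltas=[[1, [0, 0.15, 0], [0, 0, 0]], [1, [0, 0.15, 0], [0, 0, 0]], [1, [0, 0.15, 0], [0, 0, 0]], [1, [0, 0.15, 0], [0, 0, 0]], [1, [0, 0.15, 0], [0, 0, 0]]])

```text
clock: 21.68
position: [0.5288, -0.2043, 0.0714]
tcp_rot: [[0.546, -0.822, -0.16], [0.086, -0.135, 0.987], [-0.833, -0.553, -0.003]]
ft_force: [-1.4, -9.8, 2.5]
grip_width: -0.0002
```

>>> send_rows(deltas=[[1, [0, 0.1, 0], [0, 0, 0]], [1, [0, 0.1, 0], [0, 0, 0]], [1, [0, 0.1, 0], [0, 0, 0]], [1, [0, 0.1, 0], [0, 0, 0]], [1, [0, 0.1, 0], [0, 0, 0]]])

```text
clock: 22.3
position: [0.5287, -0.2044, 0.0714]
tcp_rot: [[0.547, -0.822, -0.158], [0.084, -0.134, 0.987], [-0.833, -0.553, -0.004]]
ft_force: [-1.3, -7.5, 3.0]
grip_width: 0.0003
```

>>> send_rows(deltas=[[1, [0, 0.1, 0], [0, 0, 0]], [1, [0, 0.1, 0], [0, 0, 0]], [1, [0, 0.1, 0], [0, 0, 0]], [1, [0, 0.1, 0], [0, 0, 0]], [1, [0, 0.1, 0], [0, 0, 0]]])

```text
clock: 22.92
position: [0.5287, -0.2045, 0.0714]
tcp_rot: [[0.547, -0.823, -0.157], [0.082, -0.134, 0.988], [-0.833, -0.553, -0.006]]
ft_force: [-1.6, -6.9, 2.3]
grip_width: -0.0
```

>>> send_rows(deltas=[[1, [0, 0.1, 0], [0, 0, 0]], [1, [0, 0.1, 0], [0, 0, 0]], [1, [0, 0.1, 0], [0, 0, 0]], [1, [0, 0.1, 0], [0, 0, 0]], [1, [0, 0.1, 0], [0, 0, 0]]])

```text
clock: 23.55
position: [0.5287, -0.2045, 0.0715]
tcp_rot: [[0.547, -0.823, -0.155], [0.079, -0.133, 0.988], [-0.833, -0.553, -0.008]]
ft_force: [-2.5, -7.3, 1.8]
grip_width: 0.0003
```

Held for more than 2.6 s. Now I'll let it back slowly with the finger leading.

>>> send_rows(deltas=[[1, [0.05, -0.4, 0], [0, 0, 0]], [1, [0.1, -0.8, 0], [0, 0, 0]], [1, [0.2, -1.2, 0], [0, 0, 0]], [1, [0.3, -1.6, 0], [0, 0, 0]], [1, [0.35, -2.0, 0], [0, 0, 0]]])

```text
clock: 24.18
position: [0.5321, -0.2243, 0.0713]
tcp_rot: [[0.547, -0.823, -0.155], [0.08, -0.133, 0.988], [-0.834, -0.552, -0.007]]
ft_force: [-0.3, 0.2, -0.2]
grip_width: 0.0
```

>>> send_rows(deltas=[[1, [0.1, -0.5, 0], [0, 0, 0]], [1, [0.2, -1.0, 0], [0, 0, 0]], [1, [0.3, -1.6, 0], [0, 0, 0]], [1, [0.3, -1.6, 0], [0, 0, 0]], [1, [0.3, -1.6, 0], [0, 0, 0]]])

```text
clock: 24.8
position: [0.535, -0.2401, 0.0714]
tcp_rot: [[0.547, -0.823, -0.156], [0.081, -0.133, 0.988], [-0.833, -0.552, -0.007]]
ft_force: [0.4, 0.4, 0.3]
grip_width: 0.0002
```

```bash
python3 -c "
from h import *
print(rem(34),sense()['ft_force'])
a=eyes.camera('wrist');b=eyes.camera('scene')
cv2.imwrite('pics/w10.png',np.hstack([cv2.resize(a,(400,300)),cv2.resize(b[210:300,150:270],(400,300))]))"
```

```text
[ 0.535  -0.2401  0.0714] [1.19, 0.92, -1.04, 2.34, 2.25, 0.49, 0.1]
[ 0.008 -0.007  0.022] [0.38436159 0.39540153 0.31693454]
```

View pics/w10.png

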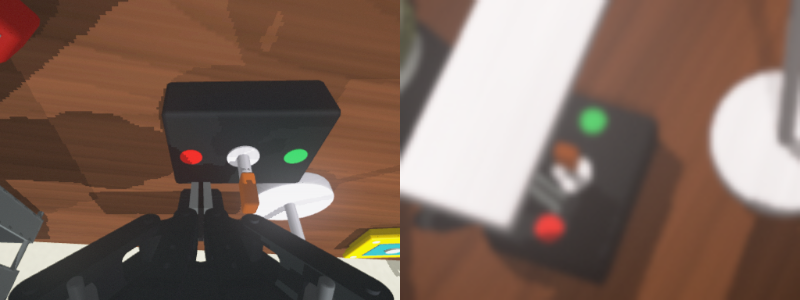

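The toggle is back upright in the middle, the same picture as before the push. I'll withdraw along the tool axis.

>>> send_rows(deltas=[[1, [-1.5, -0.3, 2.2], [0, 0, 0]], [1, [-3, -0.6, 4.5], [0, 0, 0]], [1, [-4.5, -0.8, 6.7], [0, 0, 0]], [1, [-5.5, -1, 8], [0, 0, 0]], [1, [-5.5, -1, 8], [0, 0, 0]]])

```text
clock: 25.52
position: [0.4797, -0.2504, 0.1521]
tcp_rot: [[0.547, -0.823, -0.155], [0.079, -0.134, 0.988], [-0.834, -0.552, -0.009]]
ft_force: [0.5, -0.2, -0.6]
grip_width: -0.0001
```

```bash
python3 -c "
from h import *
print(rem(34),sense()['ft_force'])
b=eyes.camera('scene');t=eyes.camera('top')
cv2.imwrite('pics/w11.png',np.hstack([cv2.resize(b,(400,300)),cv2.resize(t,(400,300))]))
cv2.imwrite('pics/w12.png',np.hstack([cv2.resize(b[90:180,245:345],(400,360)),cv2.resize(b[225:300,170:240],(350,360))]))"
```

```text
[ 0.4797 -0.2504  0.1521] [1.3, 0.68, -1.03, 2.38, 2.15, 0.26, 0.16]
[ 0.01  -0.007  0.022] [ 0.53165271 -0.24487701 -0.63516387]
```

View pics/w11.png

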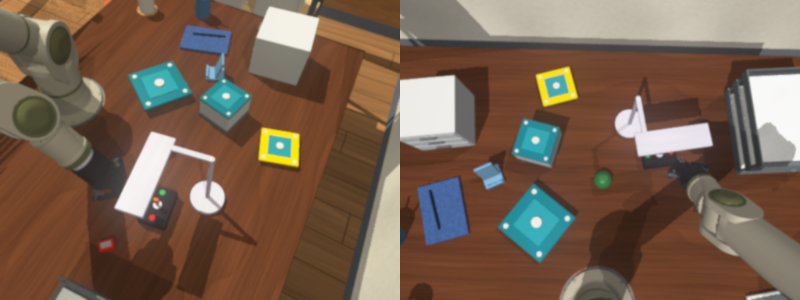

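View pics/w12.png

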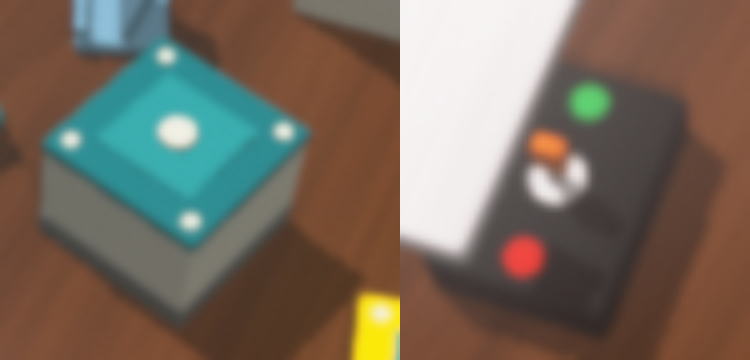

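The lid looks level and seated. The toggle is upright, the bystanders are where they were, and the arm is clear of everything.

```bash
python3 -c "
from rig import ctrl
print(ctrl.hand_in())"
```

```text
the job is handed in; nothing more can be done
None
```

The lid is seated at all four corners and the vacuum toggle has been run and let go. I handed the job in at about 25.6 s of the 69 s allowed; the hand-in gave no verdict.

- **Lid:** I pressed the small teal lid corner by corner with the closed fingertips, then went round all four corners a second time. On that check each corner stood at 101.2–101.4 mm under 24–39 N; the highest reading at the end of any move was about 39 N, against the 55 N limit.
- **Toggle:** I leaned the tool 34° under the lamp head and pushed the toggle to its stop on the green side. The highest force I read there was 9.8 N. I held it for more than 2.6 s, then let it back slowly; it was never pushed towards red.
- **Last checks:** The final pictures show the lid level and the toggle upright. The lamp, paperweight, sharpener and phone stand look where they were. The fingers had been withdrawn and the wrist force was about zero.
- **Limits of the checks:** Forces were only read at the end of each move, so brief peaks in between were not seen. I judged the toggle's return to the middle and the bystanders' positions by eye. The first pass read slightly higher (101.3–102.1 mm), but every press on the second pass agreed with full seating.

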